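# Couple the tray carriage to its air cylinder with the clevis pin

### The job

Couple the tray carriage to the air cylinder: slide the carriage along its rails until the hole in its tongue lines up with the holes in the yoke on the cylinder rod, then take the red-handled clevis pin from the wooden stand and push it down through yoke and tongue until its collar sits on the yoke. With the pin in, push the coupled carriage towards the cylinder until the rod is fully in, and let go. Leave the ink bottle, the jar and the block of markers where they are.

Things in the scene. Friction and masses are not known exactly. Their poses are not given: they have to be found in the camera images.
- shuttle: Fixed feed shuttle: aluminium base plate 120 (x) x 520 (y) x 12 mm with two guide rails along its y axis. Origin: centre of the plate's underside; z up; y is the slide direction and points from the cylinder towards the carriage. At its -y end stands a grey air cylinder, 54 mm square and 78 mm long, its two brass ports reach 97 mm above the table, rod axis 64 mm above the table.
- rod (a joint): How far the piston rod stands out of the cylinder (m), along the shuttle's +y: 0 = fully in (a hard stop), 0.06 = fully out. It drags with about 3 N and stays where it is left. At 0 the yoke hole lies at y = -0.125 on the shuttle, x = 0.
- yoke_hole (a point): Centre of the pin hole in the upper face of the steel yoke on the end of the rod, 85 mm above the table; axes as the shuttle's. The yoke is a fork open towards the carriage (+y) and to both sides, 36 mm wide (x): upper jaw 12 mm thick, gap 18 mm, lower jaw 12 mm thick; both jaws have the same vertical 14 mm hole and end 16 mm beyond it. Under the lower jaw there are 31 mm free down to the base plate.
- carriage (a joint): Place of the carriage on its rails (m), along the shuttle's +y: tongue hole and yoke hole are in line when this equals joint rod. Range -0.002 to 0.125 (hard stops). The slide drags with about 2.5 N and stays where it is left.
- tongue_hole (a point): Centre of the pin hole in the upper face of the carriage's flat steel tongue, 70 mm above the table; axes as the shuttle's. The tongue is 32 mm wide and 12 mm thick (it enters the yoke's gap with 3 mm to spare above and below), its vertical hole is 14 mm wide and its end lies 13.5 mm beyond the hole towards the cylinder.
- handle (a point): Middle of the bar of the black bow handle on the blue carriage: a round bar 12 mm thick along the slide (y), 106 mm above the table, 56 mm long over its two uprights, 30 mm of finger room under the bar. It lies 66 mm from the tongue hole towards +y. Behind it on the carriage (+y) lies a fixed tray of aluminium valve necks, from 32 mm beyond the middle of the handle, top 80 mm above the table.
- pin_stand: Fixed wooden block 58 (x) x 86 (y) x 68 mm with three 14 mm holes straight through in a row along y, 28 mm apart. Origin: centre of its underside. The clevis pin stands in the middle hole, its collar on the block's top.
- pin: The clevis pin; origin at the centre of the collar's underside, z along the pin towards its handle (up as it stands).
- pin_grip (a point): Middle of the clevis pin's red round handle, 25 mm above the underside of the collar. Handle 25 mm thick, from 8 to 42 mm above that underside; steel collar 28 mm wide and 5 mm thick; below it a steel shank 12 mm thick and 62 mm long, its last 13 mm tapered to 5 mm. Mass 0.10 to 0.18 kg. Grasp it by the handle from above.
- pin_collar (a point): Centre of the underside of the pin's collar; same point and axes as pin. It sits on yoke_hole when the pin is fully home.
- ink_bottle_mid (a point): Blue ink bottle with white cap, 44 x 44 x 90 mm, loose bystander; this point is on its axis 45 mm above the table.
- nib_jar_mid (a point): Clear jar with red lid, 71 x 78 x 75 mm, loose bystander; this point is at half height, 37 mm above the table.
- marker_block_mid (a point): Holder block full of green and white markers, 151 x 120 x 122 mm, loose bystander; this point is in its middle 60 mm above the table.
Things that resemble listed ones, but are neither listed nor needed, are in the scene too. Of the things that look like the pin, the larger one is meant.

How it is judged:
By the outcome, as a careful person would: the job done as asked, in the order asked, and still so for the second after the job is handed in, with the robot touching nothing.
It also fails if it takes over 59 s, if anything falls off the work surface, if the arm or the gripper's body presses on something with over 40 N, if the wrist force passes 120 N, or if a joint passes its speed limit or range.

### The arm

A 6-joint arm with a two-finger parallel gripper is mounted at the origin on a cart in front of the work surface, level with it; the furniture and walls round the work are solid. World frame = base frame: x ahead of the robot, y to its left, z up, the work surface at z = 0. Lengths are in m, angles in rad, forces in N, time in s.
With the tool pointing down it reaches from about 0.3 to 0.875 m from the base axis. Payload 6.4 kg.
Tool frame: the origin (TCP) lies at the centre of the arm's flange, where the gripper is bolted on; the fingertips stand 173 mm ahead of it and the grasp point (between the pads) lies ctrl.grip_point_offset ahead of it (ctrl.grip_point_offset is the distance from the TCP to the grasp point, in m); z points along the fingers, y is the direction in which the jaws open and shut (so a half turn about z gives the same grasp; the last joint's range is limited). The gripper opens to 85 mm and grips with 20 to 120 N. Pads are 22 mm wide; open, the fingers measure 114 mm over their backs; the gripper's body (76 mm by 85 mm) begins 54 mm behind the grasp point. The pads swing forward as they close: fully open they stand 13 mm farther back than shut.
Start: joints at [0.953, 0.181, 1.607, -0, 1.354, -0.206], TCP at [0.23, 0.527, 0.405] pointing down, gripper open.
Joint ranges: [-2.99, 2.99], [-0.89, 2.07], [0.3, 2.58], [-1.14, 4.28], [0, 2.63], [-3.12, 3.12]. Speed limits (rad/s): [2.57, 2.57, 3.01, 3.14, 3.14, 3.14].

### API

Orientations are given as a unit quaternion [w, x, y, z].
In Python, from bench import ctrl, cams, boxes_of, landmark_of gives the robot as it stands.
- The arm moves only by the shell command python3 -m handwheel 'ROWS'. ROWS is JSON, a list of rows, each an object with "offset": the shift along the tool's x, y, z in m, a list of three; "spin": the turn about the tool's z in degrees; "grip": the opening, from 0 (shut) to 1 (fully open). A call has 1 to 20 rows; each row is the pose to reach, as a shift and turn from the pose commanded when the call began, along the tool's axes at that moment; what a row does not reach only later rows make up. A row lasts 1/8 s, in which the tool goes at most 62.5 mm and 10.7 degrees, less where a joint would pass 70% of its speed; a pose out of reach is approached as far as the arm can. A call with a gripper value outside its range is refused whole. The fingers move at their own pace and stop on an object; the grip force is fixed at half the most. Time passes only in rows, so rows that repeat a pose let the fingers close. It gives the time, the measured TCP pose, the force and the opening at its end, in the units of the state.
- ctrl.get_obs(): the state, without advancing time (a new reading comes with each control period).
- cams.camera(name): name is "scene" or "side" or "wrist"; returns a dict with "color" (480x640x3 uint8, red, green, blue), "camera_matrix" (3x3 intrinsics, pixels), "view" (4x4, takes a point from world to camera coordinates); the wrist camera has in their place "tool_from_camera" (4x4, takes a point from camera to tool coordinates, whose origin is the TCP and whose axes are the flange's). Camera axes: x right, y up, looking along -z (the intrinsics and any distortion apply to the point x, -y, -z); pixel columns grow to the right and rows downward; lengths in m; the calibration is good to about 2 mm. A picture is of the moment at which its call begins: read the wrist's pose just before it. There is no depth.
- ctrl.hand_in(): hands the job in, once; it reports no verdict.
Trained networks look in a picture, given as the dict that the camera call returned (one of the last four; its "shot" number tells which), for a name from the list of things; names that differ only in an ending like _2 or _b are one class to them, and where a whole thing is asked for, a point or a joint stands for the part that bears it (a point fixed in the world has none). Each returns a list of dicts, best first, with "confidence" (0 to 1); they miss things now and then, are a little off and sometimes report something else, mostly with a low value. They report only what shows in the picture. A call takes as long as a camera call. They do not tell look-alikes from the thing itself.
- boxes_of(picture, thing): "uv" ([column, row] in pixels, amid what is visible of it).
- landmark_of(picture, thing): "uv" ([column, row] in pixels: a listed point, or the origin of a listed thing).
The state is a dict: "time_s": time; "q": joint angles; "dq": joint speeds; "joint_efforts": joint torques, N m; "eef_pos": TCP position; "eef_rot": TCP orientation; "wrist_force": force on the tool from outside, world axes, zero at the start; "torque": the same for the moment, N m; "opening": opening from 0.0 (shut) to 1.0 (fully open).
Only numpy, scipy, OpenCV 4.12 (cv2) and the standard library are available. Lean on these libraries where they do the work, as an engineer would, in place of code of your own. Each camera call takes 0.05 s, during which the arm holds its last target.

## Working session

There is one attempt and no reset: what is moved stays moved. The work goes in short steps, Python scripts to look and compute and a shell command to move; the robot and the scene stay as the last step left them, time stands still between calls to the robot, and variables do not carry over. Pictures are saved under pics/ and viewed, and the job is handed in when it is done.

```bash
ls; mkdir -p pics; python3 - <<'E'
from bench import ctrl,cams,boxes_of,landmark_of
import cv2,numpy as np
o=ctrl.get_obs(); print({k:np.round(v,3) for k,v in o.items()}, ctrl.grip_point_offset)
for n in ["scene","side","wrist"]:
    p=cams.camera(n); cv2.imwrite(f"pics/{n}0.png",p["color"][:,:,::-1])
    print(n,p.keys(),np.round(p["camera_matrix"],1).tolist(), np.round(p.get("view",p.get("tool_from_camera")),4).tolist())
    for t in ["shuttle","yoke_hole","tongue_hole","handle","pin_stand","pin","pin_grip","pin_collar","ink_bottle_mid","nib_jar_mid","marker_block_mid"]:
        print(t,[(np.round(d["uv"],1).tolist(),round(d["confidence"],2)) for d in landmark_of(p,t)[:4]])
E
```

```text
pics
{'time_s': np.float64(0.0), 'q': array([ 0.953,  0.182,  1.608,  0.   ,  1.354, -0.206]), 'dq': array([ 0.001,  0.   ,  0.001,  0.001,  0.001, -0.   ]), 'joint_efforts': array([-0.0000e+00, -4.4486e+01, -3.5134e+01, -0.0000e+00,  9.0000e-03,
        0.0000e+00]), 'eef_pos': array([0.23 , 0.527, 0.404]), 'eef_rot': array([-0.   ,  0.204,  0.979, -0.001]), 'wrist_force': array([ 0.598, -0.673, -0.888]), 'torque': array([ 0.021,  0.002, -0.003]), 'opening': np.float64(1.001)} 0.1547
scene dict_keys(['color', 'camera_matrix', 'view', 'shot']) [[597.3, 0.0, 320.7], [0.0, 597.3, 233.5], [0.0, 0.0, 1.0]] [[0.6008, -0.7991, -0.0231, -0.2872], [0.4753, 0.3338, 0.8141, -0.3227], [-0.6428, -0.5001, 0.5803, -0.9994], [0.0, 0.0, 0.0, 1.0]]
shuttle [([392.5, 328.1], 0.69)]
yoke_hole [([438.0, 312.5], 0.88), ([463.7, 271.0], 0.4)]
tongue_hole [([402.2, 305.0], 0.72)]
handle [([372.4, 272.8], 0.82)]
pin_stand [([458.0, 296.6], 0.66), ([458.7, 271.3], 0.21)]
pin [([462.4, 271.0], 0.85), ([410.8, 269.1], 0.52)]
pin_grip [([410.4, 260.9], 0.69), ([465.5, 259.8], 0.5)]
pin_collar [([462.4, 268.7], 
[... 634 characters left out ...]
8.4], 0.98), ([357.4, 310.8], 0.82)]
pin_grip [([361.8, 301.0], 0.85), ([386.3, 322.4], 0.59)]
pin_collar [([385.2, 336.4], 0.65), ([356.8, 308.9], 0.6)]
ink_bottle_mid [([353.8, 272.8], 0.74), ([384.6, 337.3], 0.31)]
nib_jar_mid [([259.0, 226.6], 0.67)]
marker_block_mid [([288.5, 176.5], 0.8)]
wrist dict_keys(['color', 'camera_matrix', 'tool_from_camera', 'shot']) [[407.0, 0.0, 319.6], [0.0, 407.0, 237.9], [0.0, 0.0, 1.0]] [[-0.0003, 0.9661, 0.2581, 0.0652], [1.0, 0.0001, 0.0007, -0.0002], [0.0006, 0.2581, -0.9661, 0.0315], [0.0, 0.0, 0.0, 1.0]]
shuttle []
yoke_hole []
tongue_hole []
handle []
pin_stand []
pin []
pin_grip []
pin_collar []
ink_bottle_mid []
nib_jar_mid []
marker_block_mid []
```

View pics/scene0.png

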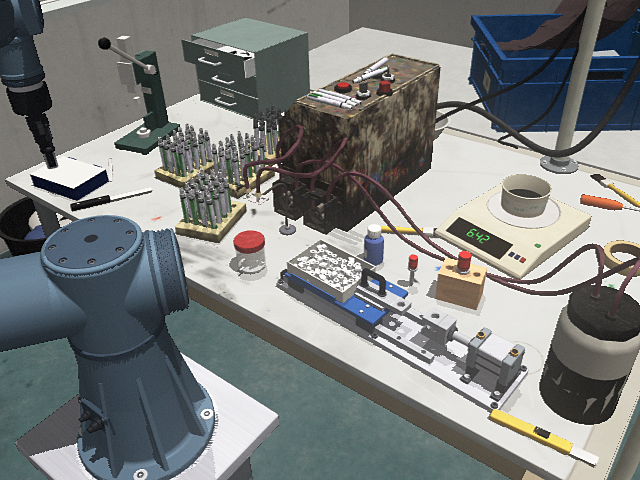

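View pics/side0.png

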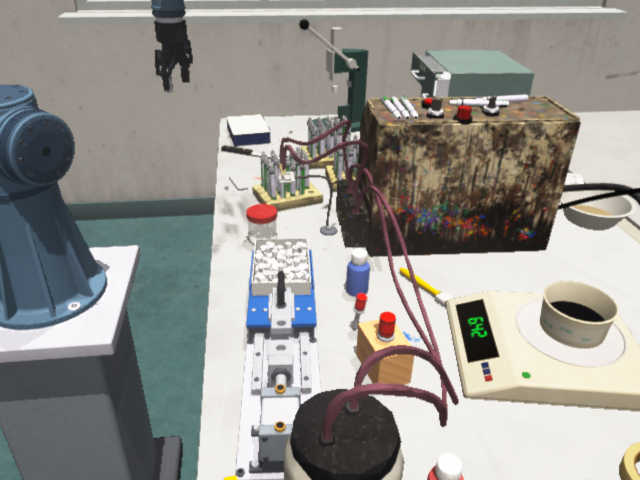

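```bash
cat > h.py <<'E'
import numpy as np,cv2
from scipy.optimize import least_squares
K={"scene":(597.3,320.7,233.5),"side":(549.5,311.3,236.2)}
V={"scene":np.array([[0.6008,-0.7991,-0.0231,-0.2872],[0.4753,0.3338,0.8141,-0.3227],[-0.6428,-0.5001,0.5803,-0.9994]]),
"side":np.array([[0.9927,-0.12,0.0113,-0.5125],[0.0523,0.5133,0.8566,-0.1076],[-0.1086,-0.8498,0.5158,-1.0642]])}
def proj(c,p):
    q=V[c]@np.append(p,1);f,cx,cy=K[c];return np.array([cx+f*q[0]/-q[2],cy-f*q[1]/-q[2]])
def tri(a,b,z=None):
    if z is None:
        r=least_squares(lambda p:np.r_[proj("scene",p)-a,proj("side",p)-b],[.5,.3,.1])
        return r.x,r.fun
    r=least_squares(lambda p:np.r_[proj("scene",[*p,z])-a,proj("side",[*p,z])-b],[.5,.3])
    return r.x,r.fun
E
python3 - <<'E'
from h import *
import numpy as np
np.set_printoptions(precision=4,suppress=True)
for n,a,b,z in [("yoke",(438,312.5),(279.3,350.2),.085),("tongue",(402.2,305),(284.5,322.5),.07),("handle",(372.4,272.8),(279.5,278.2),.106),
 ("pin1 col",(462.4,269.5),(386,337.5),.068),("pin2 col",(410,268.5),(357,309.5),.068),("ink",(378.9,244.5),(353.8,272.8),.045),("jar",(248,255.7),(259,226.6),.037),("mark",(209,203),(288,176),.06),("stand",(458,296.6),(381.3,368.2),0),("shuttle",(392.5,328.1),(282,347.8),0)]:
    print(n,*tri(a,b),"| z fixed",*tri(a,b,z))
E
```

```text
yoke [ 0.4324 -0.3025  0.0879] [ 0.6237  2.4572  0.7473 -1.9213] | z fixed [ 0.4333 -0.3007] [-0.1858  2.9351  1.3271 -1.3477]
tongue [ 0.4442 -0.2205  0.0644] [-0.4053 -1.7691 -0.5533  1.439 ] | z fixed [ 0.4422 -0.2244] [ 0.9943 -2.6024 -1.6256  0.3955]
handle [ 0.4425 -0.1538  0.1083] [ 0.0214  0.1146  0.0361 -0.0958] | z fixed [ 0.4434 -0.152 ] [-0.556   0.4753  0.5075  0.3836]
pin1 col [ 0.602  -0.2694  0.0643] [ 0.0999  0.4881  0.1372 -0.361 ] | z fixed [ 0.6001 -0.272 ] [ 1.0653 -0.0001 -0.4499 -0.9774]
pin2 col [ 0.577  -0.1635  0.0366] [-0.0949 -0.5003 -0.1493  0.3956] | z fixed [ 0.5619 -0.1872] [ 7.2495 -4.47   -5.2395 -4.81  ]
ink [ 0.5864 -0.0791  0.057 ] [-0.002  -0.0128 -0.0039  0.0104] | z fixed [ 0.5927 -0.0689] [-2.5818  1.3776  1.9315  1.936 ]
jar [0.4167 0.1554 0.0305] [-0.0914 -0.6243 -0.2194  0.5942] | z fixed [0.4141 0.149 ] [ 1.004  -1.3554 -1.3765 -0.4335]
mark [0.498  0.3568 0.0555] [-0.1259 -1.4018 -0.4904  1.3667] | z fixed [0.4957 0.3513] [ 0.5488 -1.8629 -1.2303  0.6902]
stand [ 0.5994 -0.2686 -0.0043] [-0.1585 -0.6712 -0.1937  0.5023] | z fixed [ 0.5974 -0.2714] [ 0.855  -1.176  -0.8264 -0.0971]
shuttle [ 0.4403 -0.2052 -0.0032] [-0.3374 -1.3293 -0.4272  1.0982] | z fixed [ 0.4392 -0.2073] [ 0.384  -1.7453 -0.9973  0.5943]
```

```bash
python3 - <<'E'
import cv2,numpy as np
a=cv2.imread("pics/scene0.png")[210:420,270:560]; cv2.imwrite("pics/c1.png",cv2.resize(a,None,fx=2.75,fy=2.75,interpolation=cv2.INTER_CUBIC))
a=cv2.imread("pics/side0.png")[150:450,220:470]; cv2.imwrite("pics/c2.png",cv2.resize(a,None,fx=2,fy=2,interpolation=cv2.INTER_CUBIC))
E
```

```text
(no output)
```

View pics/c1.png

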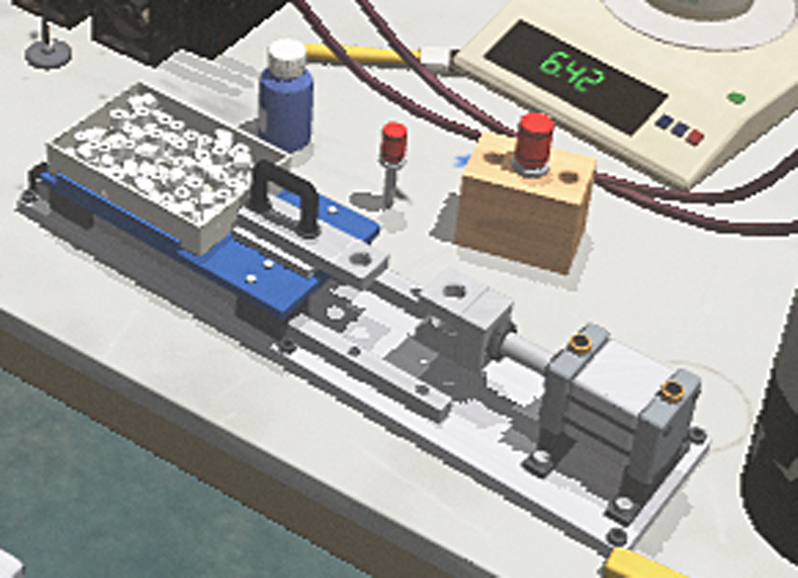

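View pics/c2.png

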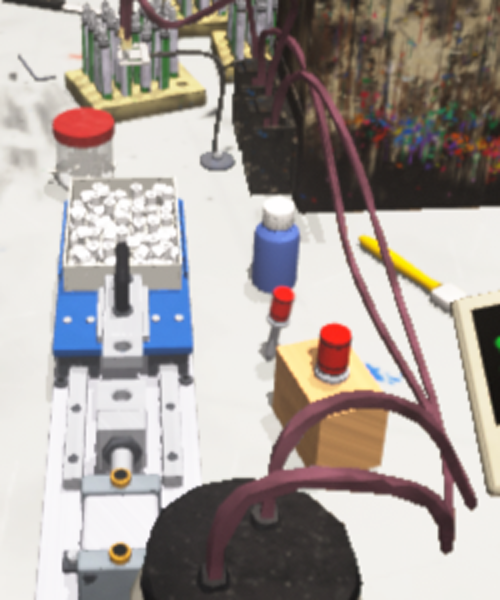

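The pin-like things are a small red-topped one standing on the table at scene (411,262) and a larger one in the wooden block at (462,265). The crop confirms the larger one in the stand is the one meant. The handle bar runs along the slide, so I'll grip it with the jaws across x. I'm moving above the carriage now.

```bash
python3 -m handwheel '[{"offset":[-0.45,-0.56,0],"spin":70,"grip":1},{"offset":[-0.45,-0.56,0],"spin":70,"grip":1},{"offset":[-0.45,-0.56,0],"spin":70,"grip":1},{"offset":[-0.45,-0.56,0],"spin":70,"grip":1},{"offset":[-0.45,-0.56,0],"spin":70,"grip":1},{"offset":[-0.45,-0.56,0],"spin":70,"grip":1},{"offset":[-0.45,-0.56,0],"spin":70,"grip":1},{"offset":[-0.45,-0.56,0],"spin":70,"grip":1},{"offset":[-0.45,-0.56,0],"spin":70,"grip":1},{"offset":[-0.45,-0.56,0],"spin":70,"grip":1},{"offset":[-0.45,-0.56,0],"spin":70,"grip":1},{"offset":[-0.45,-0.56,0],"spin":70,"grip":1},{"offset":[-0.45,-0.56,0],"spin":70,"grip":1},{"offset":[-0.45,-0.56,0],"spin":70,"grip":1},{"offset":[-0.45,-0.56,0],"spin":70,"grip":1},{"offset":[-0.45,-0.56,0],"spin":70,"grip":1}]'
cat >> h.py <<'E'
from scipy.spatial.transform import Rotation as R
def grab(name,n):
    from bench import ctrl,cams
    o=ctrl.get_obs(); p=cams.camera(n); cv2.imwrite(f"pics/{name}.png",p["color"][:,:,::-1])
    if n=="wrist":
        T=np.eye(4); w,x,y,z=o["eef_rot"]; T[:3,:3]=R.from_quat([x,y,z,w]).as_matrix(); T[:3,3]=o["eef_pos"]
        p["W"]=T@p["tool_from_camera"]
    else: p["W"]=np.linalg.inv(p["view"])
    return o,p
def atz(p,uv,z):
    k=p["camera_matrix"]; d=p["W"][:3,:3]@np.array([(uv[0]-k[0,2])/k[0,0],-(uv[1]-k[1,2])/k[1,1],-1]); c=p["W"][:3,3]
    return c+d*(z-c[2])/d[2]
def wproj(p,P):
    q=np.linalg.inv(p["W"])@np.append(P,1);k=p["camera_matrix"];return [k[0,2]+k[0,0]*q[0]/-q[2],k[1,2]-k[1,1]*q[1]/-q[2]]
E
python3 - <<'E'
from h import *
from bench import landmark_of
np.set_printoptions(precision=4,suppress=True)
o,p=grab("w1","wrist"); print(o["time_s"],o["eef_pos"],o["eef_rot"],o["q"])
for t,z in [("yoke_hole",.085),("tongue_hole",.07),("handle",.106),("pin_grip",.093),("pin_collar",.068)]:
    for d in landmark_of(p,t)[:2]: print(t,np.array(d["uv"]),round(d["confidence"],2),atz(p,d["uv"],z))
E
```

```text
time_s: 3.8
eef_pos: [0.4183, -0.1654, 0.4049]
eef_rot: [0.0, 0.728, 0.685, 0.0]
wrist_force: [0.3, 0.7, 0.7]
opening: 1.002
3.8 [ 0.4183 -0.1654  0.4049] [0.0002 0.7284 0.6851 0.0001] [-0.6415 -0.1102  1.9069  0.      1.3445 -0.5803]
yoke_hole [347.1 383.5] 0.79 [ 0.4322 -0.3011  0.085 ]
tongue_hole [348.2 285.9] 0.7 [ 0.4375 -0.2226  0.07  ]
handle [360.7 215.2] 0.74 [ 0.4463 -0.158   0.106 ]
pin_grip [560.6 220.8] 0.87 [ 0.588  -0.1735  0.093 ]
pin_grip [562.2 343.6] 0.77 [ 0.5981 -0.2707  0.093 ]
pin_collar [538.8 216.2] 0.81 [ 0.5858 -0.1754  0.068 ]
pin_collar [547.2 329.3] 0.67 [ 0.6002 -0.2719  0.068 ]
```

View pics/w1.png

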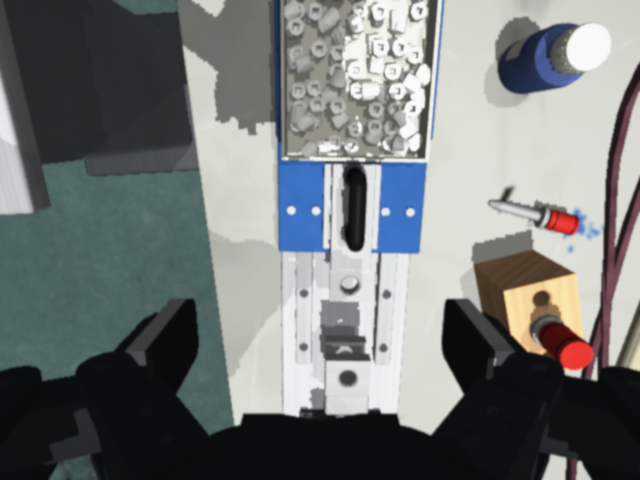

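```bash
python3 - <<'E'
import cv2
a=cv2.imread("pics/w1.png")[150:420,270:440]; cv2.imwrite("pics/c3.png",cv2.resize(a,None,fx=2.2,fy=2.2,interpolation=cv2.INTER_CUBIC))
E
python3 -m handwheel '[{"offset":[0.010,0.023,0],"spin":0.5,"grip":1},{"offset":[0.010,0.023,0.04],"spin":0.5,"grip":1},{"offset":[0.010,0.023,0.08],"spin":0.5,"grip":1},{"offset":[0.010,0.023,0.11],"spin":0.5,"grip":1},{"offset":[0.010,0.023,0.13],"spin":0.5,"grip":1},{"offset":[0.010,0.023,0.143],"spin":0.5,"grip":1},{"offset":[0.010,0.023,0.143],"spin":0.5,"grip":1},{"offset":[0.010,0.023,0.143],"spin":0.5,"grip":0.3},{"offset":[0.010,0.023,0.143],"spin":0.5,"grip":0},{"offset":[0.010,0.023,0.143],"spin":0.5,"grip":0},{"offset":[0.010,0.023,0.143],"spin":0.5,"grip":0},{"offset":[0.010,0.023,0.143],"spin":0.5,"grip":0},{"offset":[0.010,0.023,0.143],"spin":0.5,"grip":0}]'
python3 - <<'E'
from h import *
o,p=grab("w2","wrist")
E
```

```text
time_s: 5.72
eef_pos: [0.443, -0.1581, 0.2624]
eef_rot: [0.002, 0.732, 0.681, 0.001]
wrist_force: [6.4, 0.8, -2.7]
opening: 0.123
```

View pics/w2.png

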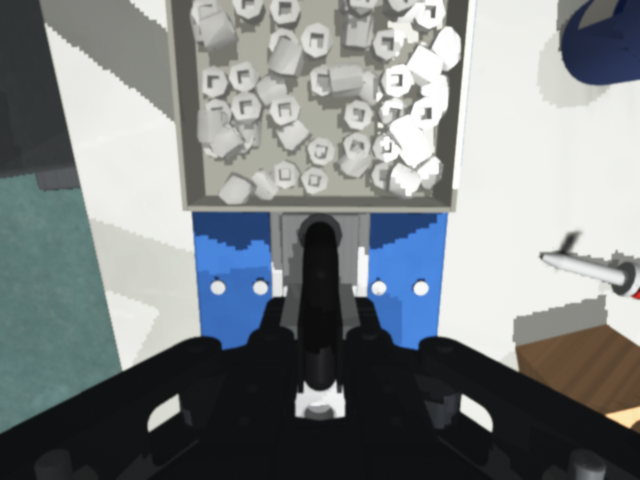

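View pics/c3.png

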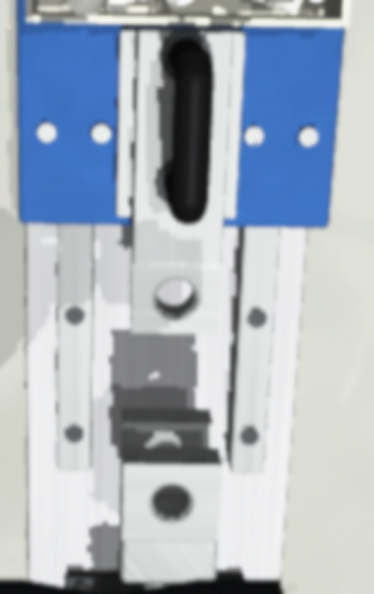

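```bash
python3 - <<'E'
from h import *
import bench
np.set_printoptions(precision=4,suppress=True)
T=np.eye(4);T[:3,:3]=R.from_quat([.7284,.6851,.0001,.0002]).as_matrix();T[:3,3]=[ 0.4183,-0.1654,0.4049]
C=np.array([[-0.0003,0.9661,0.2581,0.0652],[1,0.0001,0.0007,-0.0002],[0.0006,0.2581,-0.9661,0.0315],[0,0,0,1]])
p=dict(camera_matrix=np.array([[407,0,319.6],[0,407,237.9],[0,0,1]]),W=T@C)
y=atz(p,(348.2,378.2),.085);t=atz(p,(350,284.5),.07);print(y,t,t-y,np.linalg.norm((t-y)[:2]),atz(p,(355,210),.112))
E
```

```text
[ 0.4331 -0.2958  0.085 ] [ 0.4388 -0.2211  0.07  ] [ 0.0057  0.0747 -0.015 ] 0.07493026409224038 [ 0.442  -0.1527  0.112 ]
```

```bash
python3 -m handwheel '[{"offset":[-0.015,0,0],"spin":0,"grip":0},{"offset":[-0.035,0,0],"spin":0,"grip":0},{"offset":[-0.055,0,0],"spin":0,"grip":0},{"offset":[-0.068,0,0],"spin":0,"grip":0},{"offset":[-0.075,0,0],"spin":0,"grip":0},{"offset":[-0.075,0,0],"spin":0,"grip":0},{"offset":[-0.075,0,0],"spin":0,"grip":0},{"offset":[-0.075,0,0],"spin":0,"grip":0.6},{"offset":[-0.075,0,0],"spin":0,"grip":1},{"offset":[-0.075,0,0],"spin":0,"grip":1},{"offset":[-0.075,0,0],"spin":0,"grip":1},{"offset":[-0.075,0,-0.03],"spin":0,"grip":1},{"offset":[-0.065,0.02,-0.09],"spin":0,"grip":1},{"offset":[-0.045,0.02,-0.14],"spin":0,"grip":1},{"offset":[-0.045,0.02,-0.14],"spin":0,"grip":1},{"offset":[-0.045,0.02,-0.14],"spin":0,"grip":1},{"offset":[-0.045,0.02,-0.14],"spin":0,"grip":1}]'
python3 - <<'E'
from h import *
from bench import landmark_of
np.set_printoptions(precision=4,suppress=True)
o,p=grab("w3","wrist"); print(o["time_s"],o["eef_pos"],o["eef_rot"],o["q"])
np.savez("w3.npz",W=p["W"],K=p["camera_matrix"])
for t,z in [("yoke_hole",.085),("tongue_hole",.07),("handle",.106),("pin_grip",.093),("pin_collar",.068)]:
    for d in landmark_of(p,t)[:2]: print(t,np.array(d["uv"]),round(d["confidence"],2),atz(p,d["uv"],z))
a=cv2.imread("pics/w3.png")[150:420,270:440]; cv2.imwrite("pics/c4.png",cv2.resize(a,None,fx=2.2,fy=2.2,interpolation=cv2.INTER_CUBIC))
E
```

```text
time_s: 7.9
eef_pos: [0.4582, -0.2041, 0.3999]
eef_rot: [-0.002, 0.732, 0.681, -0.0]
wrist_force: [0.1, -0.0, -1.7]
opening: 1.0
7.9 [ 0.4582 -0.2041  0.3999] [-0.0016  0.7321  0.6812 -0.0003] [-0.6561  0.0203  1.792  -0.0001  1.3324 -0.5842]
yoke_hole [296.8 343.8] 0.69 [ 0.4326 -0.2977  0.085 ]
tongue_hole [295.4 335.6] 0.79 [ 0.4306 -0.2987  0.07  ]
handle [296.2 274.5] 0.61 [ 0.439  -0.2335  0.106 ]
pin_grip [525.8 182. ] 0.69 [ 0.5982 -0.1833  0.093 ]
pin_grip [516.1 303.4] 0.57 [ 0.5962 -0.2719  0.093 ]
pin_collar [506.2 291.7] 0.96 [ 0.6    -0.2733  0.068 ]
pin_collar [500.9 177.9] 0.82 [ 0.5921 -0.1829  0.068 ]
```

View pics/w3.png

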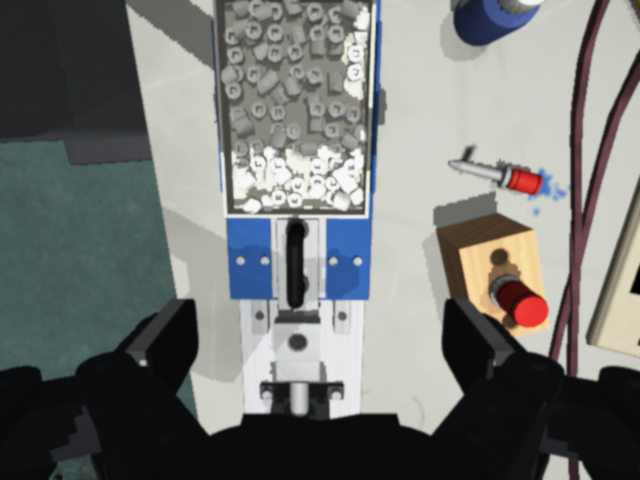

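View pics/c4.png

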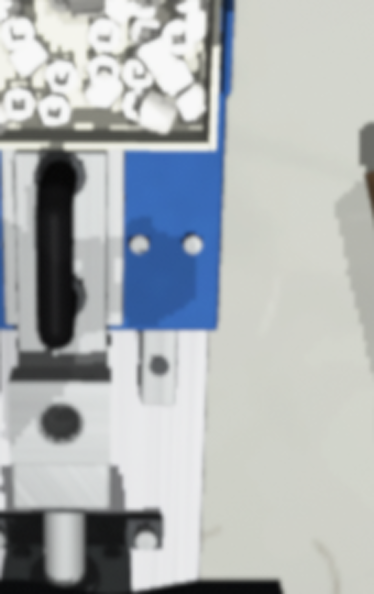

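```bash
python3 - <<'E'
from h import *
np.set_printoptions(precision=4,suppress=True)
z=np.load("w3.npz");p=dict(W=z["W"],camera_matrix=z["K"])
y=atz(p,(297.3,342.3),.085);print(y)
# predicted outline of holes
im=cv2.imread("pics/w3.png");a=im[310:375,265:330];a=cv2.resize(a,None,fx=9,fy=9,interpolation=cv2.INTER_CUBIC)
b=a.copy()
for P,r,c in [(y,.007,(0,255,0)),(np.r_[y[:2],.07],.007,(0,0,255)),(np.r_[y[:2],.043],.007,(255,0,0))]:
    pts=np.array([wproj(p,P+r*np.array([np.cos(t),np.sin(t),0])) for t in np.linspace(0,6.3,40)])
    cv2.polylines(b,[((pts-[265,310]+.5)*9).astype(int)],True,c,1)
b2=np.hstack([a,b]);b2=cv2.resize(b2,None,fx=.68,fy=.68);cv2.imwrite("pics/c5.png",cv2.convertScaleAbs(b2,alpha=1.5))
E
```

```text
[ 0.4331 -0.2965  0.085 ]
```

View pics/c5.png

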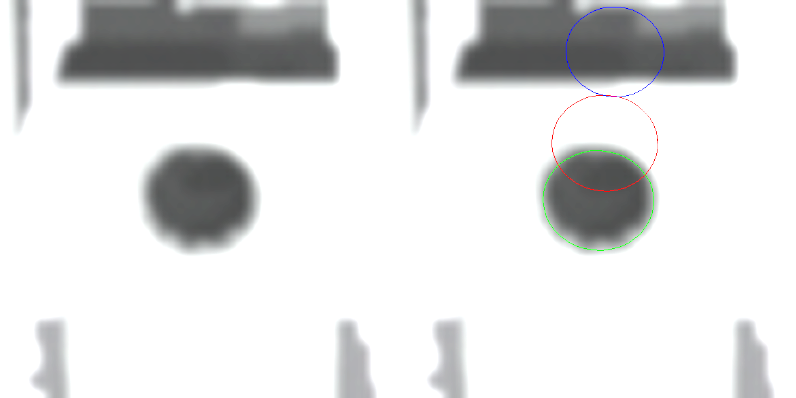

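```bash
python3 - <<'E'
from h import *
np.set_printoptions(precision=4,suppress=True)
for a,b in [((597,288),(353,407)),((632,300),(327,438)),((616,246),(375,350)),((606,300),(343,430))]: print(tri(a,b))
print([ (n,(np.round(wproj(dict(W=np.linalg.inv(np.vstack([V['scene'],[0,0,0,1]])),camera_matrix=np.array([[597.3,0,320.7],[0,597.3,233.5],[0,0,1]])),P))))for n,P in [("a",[.49,-.361,.23])]])
E
```

```text
(array([ 0.4927, -0.5323,  0.2163]), array([ 1.0423,  3.7226,  0.9144, -2.3225]))
(array([ 0.458 , -0.5863,  0.2419]), array([ 1.7662,  5.5484,  1.3251, -3.3078]))
(array([ 0.5085, -0.5359,  0.2929]), array([ 0.4194,  1.9108,  0.4377, -1.1437]))
(array([ 0.4798, -0.552 ,  0.2086]), array([ 1.5515,  5.0912,  1.2534, -3.1478]))
[('a', array([494., 247.]))]
```

```bash
python3 -m handwheel '[{"offset":[-0.05,-0.019,0],"spin":0,"grip":1},{"offset":[-0.10,-0.019,0.03],"spin":0,"grip":1},{"offset":[-0.153,-0.019,0.06],"spin":0,"grip":1},{"offset":[-0.153,-0.019,0.06],"spin":0,"grip":1},{"offset":[-0.153,-0.019,0.06],"spin":0,"grip":1},{"offset":[-0.153,-0.019,0.06],"spin":0,"grip":1}]'
python3 - <<'E'
from h import *
np.set_printoptions(precision=4,suppress=True)
o,p=grab("w4","wrist"); print(o["time_s"],o["eef_pos"],o["eef_rot"])
np.savez("w4.npz",W=p["W"],K=p["camera_matrix"])
c=np.array(wproj(p,[.4331,-.2962,.085])).astype(int);print(c)
im=cv2.imread("pics/w4.png");x0,y0=c-40;a=cv2.resize(im[y0:y0+80,x0:x0+80],None,fx=7,fy=7,interpolation=cv2.INTER_CUBIC)
cv2.imwrite("pics/c6.png",cv2.convertScaleAbs(a,alpha=1.0))
E
```

```text
time_s: 8.95
eef_pos: [0.4293, -0.3546, 0.3427]
eef_rot: [0.001, 0.732, 0.682, 0.0]
wrist_force: [-0.6, 0.1, -0.4]
opening: 1.002
8.95 [ 0.4293 -0.3546  0.3427] [0.0007 0.7315 0.6818 0.    ]
[318 140]
```

View pics/c6.png

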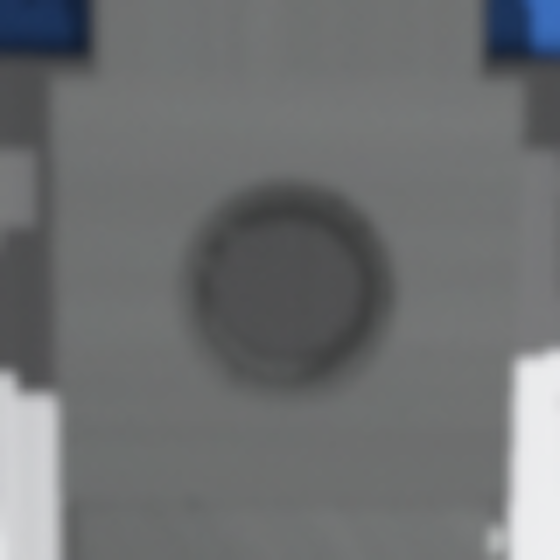

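View pics/w4.png

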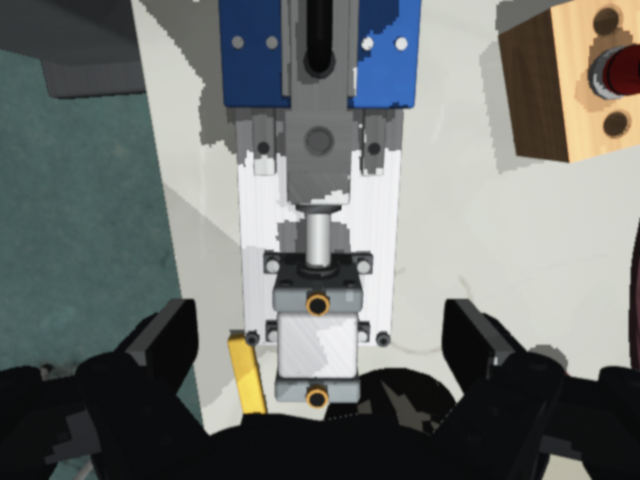

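```bash
python3 - <<'E'
from h import *
np.set_printoptions(precision=4,suppress=True)
z=np.load("w4.npz");p=dict(W=z["W"],camera_matrix=z["K"])
print("yoke",atz(p,(319.2,140.9),.085))
a=atz(p,(607,21),.068);b=atz(p,(617,124),.068);print(a,b,(a+b)/2,np.linalg.norm(a-b))
z=np.load("w3.npz");p3=dict(W=z["W"],camera_matrix=z["K"])
im=cv2.imread("pics/w3.png")[235:345,430:560];im4=cv2.imread("pics/w4.png")[0:160,510:640]
cv2.imwrite("pics/c7.png",np.hstack([cv2.resize(im,(390,330)),cv2.resize(im4,(390,480))[:330]]))
cv2.imwrite("pics/c7.png",np.hstack([cv2.resize(im,(390,330),interpolation=2),cv2.resize(im4,(390,480),interpolation=2)[:330]]))
cv2.imwrite("pics/c8.png",cv2.resize(im4,(520,600)if 0 else (487,600),interpolation=2))
E
```

```text
yoke [ 0.4332 -0.2963  0.085 ]
[ 0.5931 -0.2447  0.068 ] [ 0.6049 -0.2994  0.068 ] [ 0.599  -0.2721  0.068 ] 0.05593447203386408
```

View pics/c7.png

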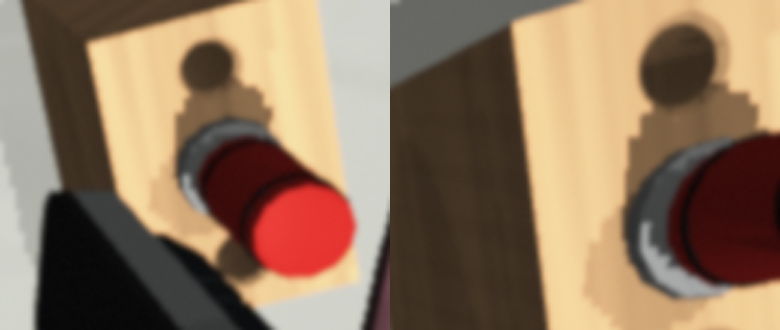

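View pics/c8.png

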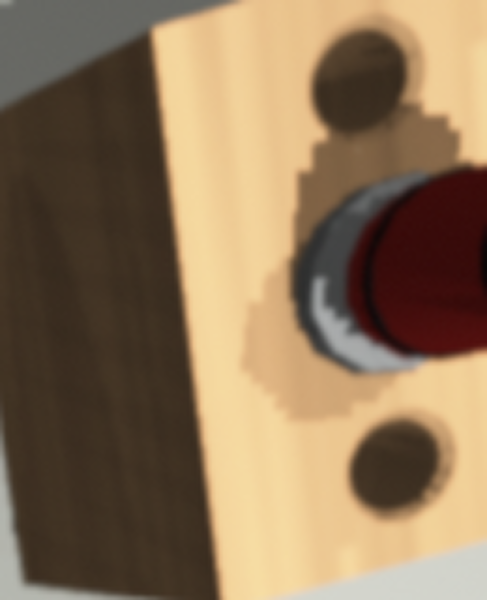

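```bash
python3 -m handwheel '[{"offset":[0.03,0.055,0],"spin":0,"grip":1},{"offset":[0.06,0.11,0],"spin":0,"grip":1},{"offset":[0.094,0.164,0],"spin":0,"grip":1},{"offset":[0.094,0.164,0],"spin":0,"grip":1},{"offset":[0.094,0.164,0],"spin":0,"grip":1},{"offset":[0.094,0.164,0],"spin":0,"grip":1}]'
python3 - <<'E'
from h import *
np.set_printoptions(precision=4,suppress=True)
o,p=grab("w5","wrist"); print(o["time_s"],o["eef_pos"],o["eef_rot"],o["q"])
np.savez("w5.npz",W=p["W"],K=p["camera_matrix"])
print(wproj(p,[.5994,-.2721,.11]),wproj(p,[.5994,-.2721,.068]))
E
```

```text
time_s: 9.75
eef_pos: [0.5983, -0.2737, 0.3422]
eef_rot: [0.0, 0.732, 0.681, -0.0]
wrist_force: [-0.6, -0.1, -0.5]
opening: 0.999
9.75 [ 0.5983 -0.2737  0.3422] [ 0.0002  0.7322  0.6811 -0.0001] [-0.6089  0.4169  1.4383 -0.0003  1.2861 -0.5367]
[np.float64(321.8189885532928), np.float64(255.64147599860732)] [np.float64(321.44171700132847), np.float64(235.12969469535562)]
```

View pics/w5.png

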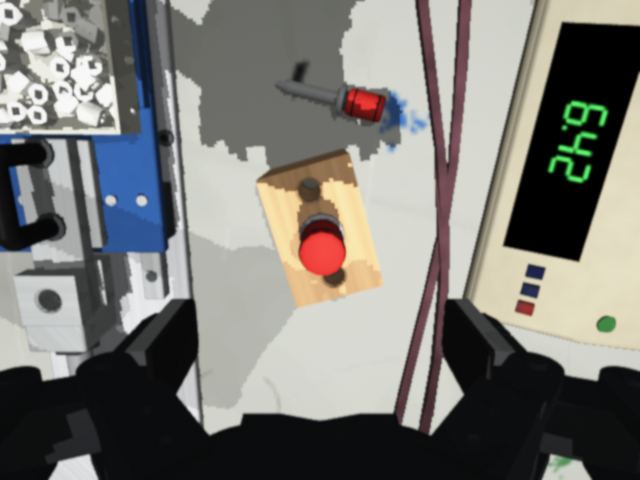

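```bash
python3 -m handwheel '[{"offset":[0.002,0.001,0.03],"spin":0,"grip":1},{"offset":[0.002,0.001,0.06],"spin":0,"grip":1},{"offset":[0.002,0.001,0.08],"spin":0,"grip":1},{"offset":[0.002,0.001,0.09],"spin":0,"grip":1},{"offset":[0.002,0.001,0.09],"spin":0,"grip":1},{"offset":[0.002,0.001,0.09],"spin":0,"grip":0.4},{"offset":[0.002,0.001,0.09],"spin":0,"grip":0},{"offset":[0.002,0.001,0.09],"spin":0,"grip":0},{"offset":[0.002,0.001,0.09],"spin":0,"grip":0},{"offset":[0.002,0.001,0.09],"spin":0,"grip":0},{"offset":[0.002,0.001,0.09],"spin":0,"grip":0},{"offset":[0.002,0.001,0.09],"spin":0,"grip":0}]'
python3 - <<'E'
from h import *
o,p=grab("w6","wrist"); print(o["eef_pos"],o["opening"],o["wrist_force"])
E
```

```text
time_s: 11.3
eef_pos: [0.6004, -0.2715, 0.2524]
eef_rot: [0.0, 0.732, 0.681, 0.0]
wrist_force: [-2.2, 0.2, 5.5]
opening: 0.279
[ 0.60039839 -0.27148449  0.25242449] 0.2794678814001568 [-2.1601403   0.1552769   5.52490554]
```

View pics/w6.png

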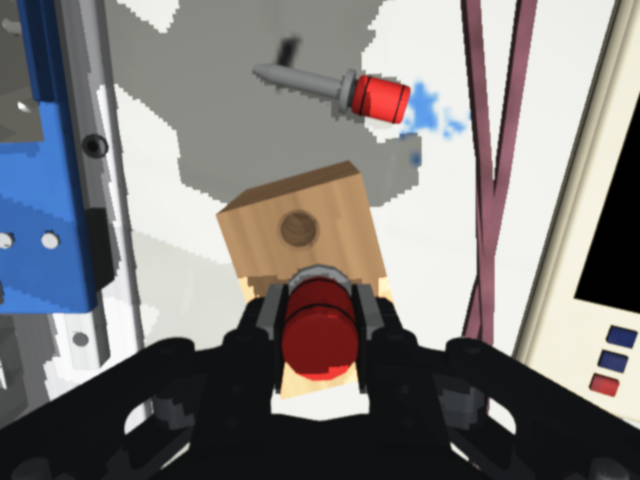

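```bash
python3 -m handwheel '[{"offset":[0,0,-0.025],"spin":0,"grip":0},{"offset":[0,0,-0.06],"spin":0,"grip":0},{"offset":[0,0,-0.10],"spin":0,"grip":0},{"offset":[0,0,-0.10],"spin":0,"grip":0},{"offset":[-0.01,-0.04,-0.10],"spin":0,"grip":0},{"offset":[-0.02,-0.085,-0.10],"spin":0,"grip":0},{"offset":[-0.03,-0.13,-0.10],"spin":0,"grip":0},{"offset":[-0.037,-0.165,-0.10],"spin":0,"grip":0},{"offset":[-0.037,-0.165,-0.10],"spin":0,"grip":0},{"offset":[-0.037,-0.165,-0.10],"spin":0,"grip":0},{"offset":[-0.037,-0.165,-0.10],"spin":0,"grip":0}]'
python3 - <<'E'
from h import *
np.set_printoptions(precision=4,suppress=True)
o,p=grab("w7","wrist"); print(o["time_s"],o["eef_pos"],o["eef_rot"],o["opening"],o["wrist_force"])
np.savez("w7.npz",W=p["W"],K=p["camera_matrix"])
o,s=grab("s7","side");o,t=grab("t7","scene")
a=t["color"][220:340,380:520,::-1];b=s["color"][260:400,210:350,::-1]
cv2.imwrite("pics/c9.png",np.hstack([cv2.resize(a,(400,343),interpolation=2),cv2.resize(b,(343,343),interpolation=2)]))
for T in (.085,.110): print(wproj(t,[.4332,-.2963,T]),wproj(s,[.4332,-.2963,T]))
E
```

```text
time_s: 12.72
eef_pos: [0.4338, -0.2964, 0.3513]
eef_rot: [-0.0, 0.732, 0.682, 0.0]
wrist_force: [-0.2, 0.5, -1.6]
opening: 0.276
12.725 [ 0.4338 -0.2964  0.3513] [-0.0002  0.7316  0.6817  0.0001] 0.2759810883819383 [-0.1626  0.495  -1.5716]
[np.float64(435.6135175912116), np.float64(314.47409767664203)] [np.float64(280.3386966425025), np.float64(346.8311819719536)]
[np.float64(436.85471562144437), np.float64(304.1722821746586)] [np.float64(280.0344678563992), np.float64(333.94821240678425)]
```

View pics/w7.png

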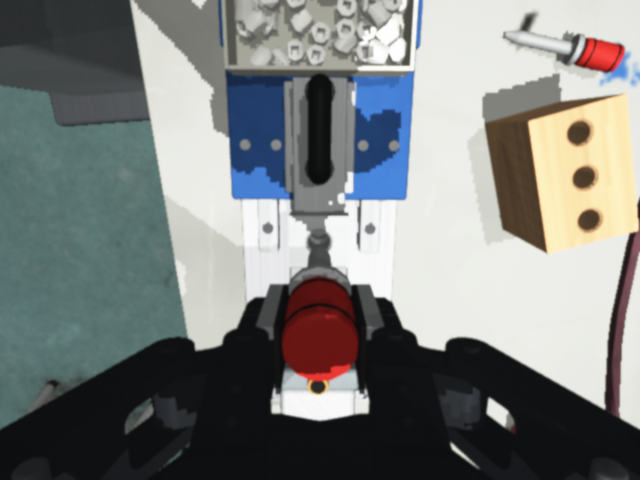

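View pics/c9.png

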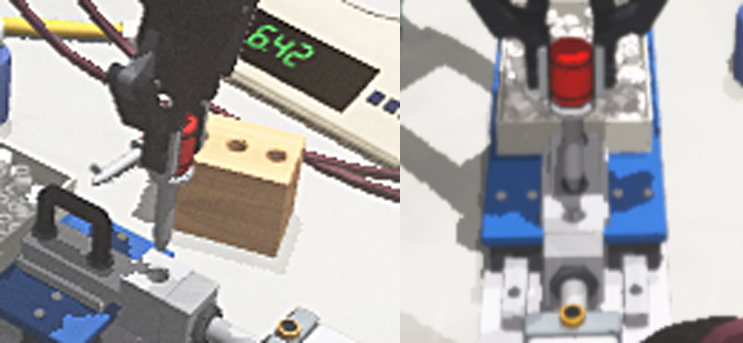

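```bash
python3 - <<'E'
from h import *
np.set_printoptions(precision=1,suppress=True)
z=np.load("w7.npz");p=dict(W=z["W"],camera_matrix=z["K"])
im=cv2.imread("pics/w7.png");x0,y0=270,190;a=cv2.resize(im[y0:y0+100,x0:x0+100],None,fx=6,fy=6,interpolation=cv2.INTER_CUBIC)
def ring(P,r,c):
    pts=np.array([wproj(p,np.array(P)+r*np.array([np.cos(t),np.sin(t),0])) for t in np.linspace(0,6.3,40)])
    cv2.polylines(a,[((pts-[x0,y0]+.5)*6).astype(int)],True,c,1)
X=[.4338,-.2964]
b=a.copy()
ring([.4332,-.2963,.085],.007,(0,255,0))   # yoke hole
for zz,r,c in [(.105,.0025,(0,0,255)),(.118,.006,(0,0,255)),(.167,.014,(255,0,255))]: ring([*X,zz],r,c)
cv2.imwrite("pics/c10.png",cv2.resize(np.hstack([b,a]),(800,400)))
E
```

```text
(no output)
```

View pics/c10.png

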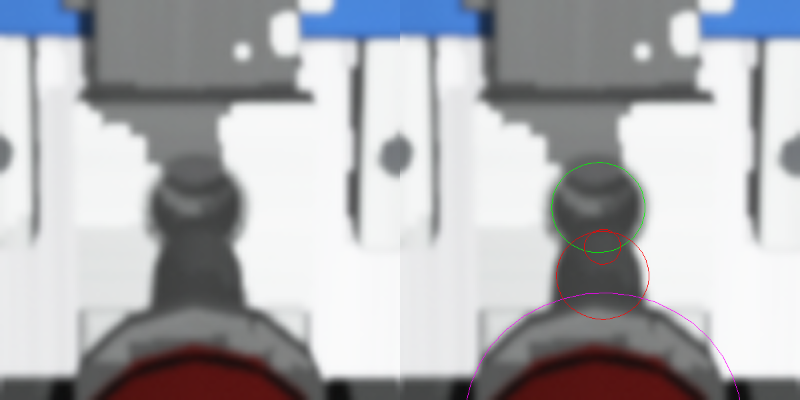

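```bash
python3 - <<'E'
from h import *
np.set_printoptions(precision=4,suppress=True)
print(tri((437.05,305.8),(280.2,337.6)))
a=cv2.imread("pics/t7.png")[225:345,400:480];b=cv2.imread("pics/s7.png")[265:385,240:320]
m=np.hstack([cv2.resize(a,(400,600),interpolation=2),cv2.resize(b,(400,600),interpolation=2)])
for k,c in enumerate(["scene","side"]):
    o=[(400,225),(240,265)][k]
    for z,r in [(.085,.007),(.105,.0025),(.118,.006),(.167,.014),(.209,.0125)]:
        X=(.4332,-.2963) if z<.1 else (.4332,-.2964)
        pts=np.array([proj(c,[X[0]+r*np.cos(t),X[1]+r*np.sin(t),z]) for t in np.linspace(0,6.3,40)])
        pts=(pts-o+.5)*5+[400*k,0]
        cv2.polylines(m,[pts.astype(int)],True,(0,255,0),1)
cv2.imwrite("pics/c11.png",m)
E
```

```text
(array([ 0.4336, -0.2973,  0.1048]), array([ 0.1587,  0.6534,  0.1977, -0.5109]))
```

View pics/c11.png

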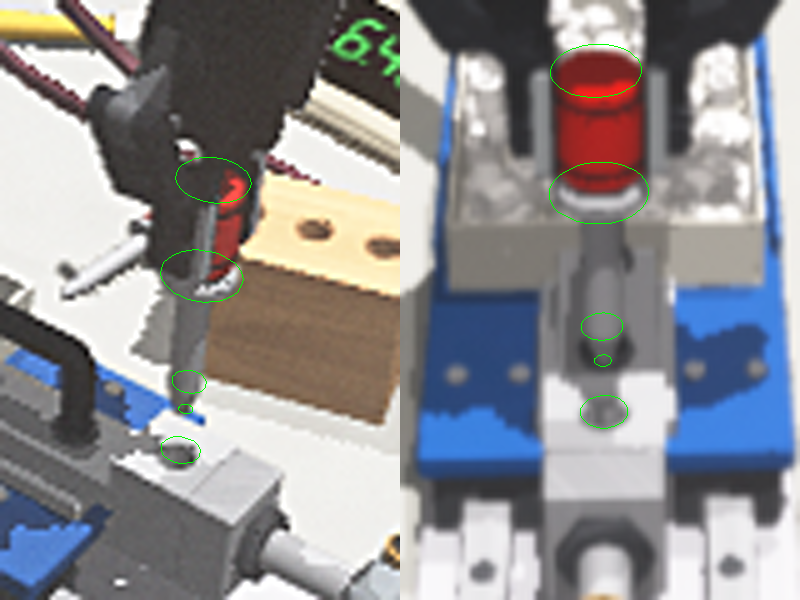

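```bash
python3 -m handwheel '[{"offset":[0.0005,0,0.012],"spin":0,"grip":0},{"offset":[0.0005,0,0.02],"spin":0,"grip":0},{"offset":[0.0005,0,0.025],"spin":0,"grip":0},{"offset":[0.0005,0,0.03],"spin":0,"grip":0},{"offset":[0.0005,0,0.034],"spin":0,"grip":0},{"offset":[0.0005,0,0.034],"spin":0,"grip":0}]'
python3 - <<'E'
from h import *
np.set_printoptions(precision=4,suppress=True)
o,t=grab("t8","scene");o,s=grab("s8","side");print(o["eef_pos"],o["wrist_force"],o["torque"])
a=t["color"][225:345,400:480,::-1];b=s["color"][265:385,240:320,::-1]
cv2.imwrite("pics/c12.png",np.hstack([cv2.resize(a,(400,600),interpolation=2),cv2.resize(b,(400,600),interpolation=2)]))
E
```

```text
time_s: 13.62
eef_pos: [0.433, -0.296, 0.3174]
eef_rot: [-0.0, 0.732, 0.681, 0.0]
wrist_force: [-1.3, -0.7, -0.8]
opening: 0.274
[ 0.4331 -0.2961  0.3177] [ 0.7939  0.2693 -2.5337] [-0.0137 -0.0154 -0.0047]
```

View pics/c12.png

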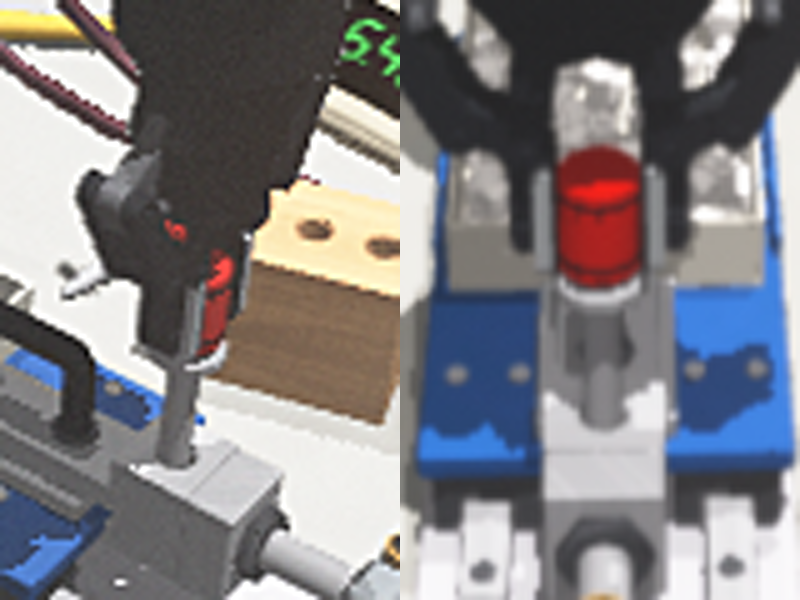

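The tip is in the yoke hole with no contact force, so I'm pushing the pin down.

```bash
python3 -m handwheel '[{"offset":[0,0,0.006],"spin":0,"grip":0},{"offset":[0,0,0.012],"spin":0,"grip":0},{"offset":[0,0,0.018],"spin":0,"grip":0},{"offset":[0,0,0.024],"spin":0,"grip":0},{"offset":[0,0,0.024],"spin":0,"grip":0}]'
python3 -c "
from bench import ctrl;o=ctrl.get_obs();print(o['wrist_force'],o['torque'],o['eef_pos'])"
```

```text
time_s: 14.35
eef_pos: [0.433, -0.2961, 0.2931]
eef_rot: [-0.0, 0.732, 0.681, -0.0]
wrist_force: [1.2, -3.1, -3.2]
opening: 0.273
[ 1.20317444 -3.08473497 -3.16520639] [-0.56403201 -0.15232391  0.03338189] [ 0.43302735 -0.29614636  0.29311003]
```

```bash
python3 -m handwheel '[{"offset":[0,0,0.006],"spin":0,"grip":0},{"offset":[0,0,0.012],"spin":0,"grip":0},{"offset":[0,0,0.017],"spin":0,"grip":0},{"offset":[0,0,0.021],"spin":0,"grip":0},{"offset":[0,0,0.024],"spin":0,"grip":0},{"offset":[0,0,0.024],"spin":0,"grip":0}]'
python3 - <<'E'
from h import *
np.set_printoptions(precision=4,suppress=True)
o,t=grab("t9","scene");o,s=grab("s9","side");print(o["eef_pos"],o["wrist_force"],o["torque"])
a=t["color"][225:345,400:480,::-1];b=s["color"][265:385,240:320,::-1]
cv2.imwrite("pics/c13.png",np.hstack([cv2.resize(a,(400,600),interpolation=2),cv2.resize(b,(400,600),interpolation=2)]))
E
```

```text
time_s: 15.1
eef_pos: [0.4331, -0.296, 0.2695]
eef_rot: [-0.0, 0.732, 0.681, 0.0]
wrist_force: [-0.1, -4.0, -2.3]
opening: 0.271
[ 0.4331 -0.296   0.2695] [ 1.0759 -2.3489 -1.7115] [-0.5995 -0.2083 -0.0548]
```

View pics/c13.png

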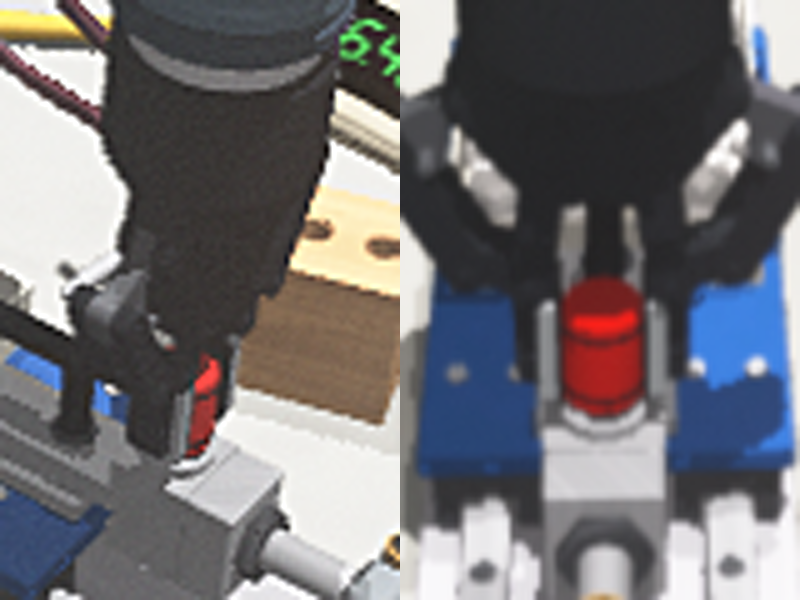

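```bash
python3 -m handwheel '[{"offset":[0,0,0.001],"spin":0,"grip":0},{"offset":[0,0,0.002],"spin":0,"grip":0},{"offset":[0,0,0.002],"spin":0,"grip":0}]'; python3 -m handwheel '[{"offset":[0,0,0.001],"spin":0,"grip":0},{"offset":[0,0,0.0015],"spin":0,"grip":0},{"offset":[0,0,0.0015],"spin":0,"grip":0}]'
```

```text
time_s: 15.58
eef_pos: [0.4332, -0.2961, 0.2693]
eef_rot: [0.0, 0.732, 0.682, -0.0]
wrist_force: [-4.5, 0.4, 12.3]
opening: 0.279
time_s: 15.95
eef_pos: [0.4332, -0.2964, 0.2692]
eef_rot: [0.0, 0.732, 0.682, -0.0]
wrist_force: [-9.2, 3.0, 24.7]
opening: 0.277
```

```bash
python3 -m handwheel '[{"offset":[0,0,-0.0035],"spin":0,"grip":0},{"offset":[0,0,-0.0035],"spin":0,"grip":0.5},{"offset":[0,0,-0.0035],"spin":0,"grip":1},{"offset":[0,0,-0.0035],"spin":0,"grip":1},{"offset":[0,0,-0.0035],"spin":0,"grip":1},{"offset":[0,0,-0.02],"spin":0,"grip":1},{"offset":[0,0,-0.06],"spin":0,"grip":1},{"offset":[0.03,0,-0.10],"spin":0,"grip":1},{"offset":[0.066,0,-0.10],"spin":0,"grip":1},{"offset":[0.066,0,-0.10],"spin":0,"grip":1},{"offset":[0.066,0,-0.10],"spin":0,"grip":1}]'
python3 - <<'E'
from h import *
np.set_printoptions(precision=4,suppress=True)
o,p=grab("w10","wrist");o,s=grab("s10","side");o,t=grab("t10","scene");print(o["time_s"],o["eef_pos"],o["wrist_force"])
np.savez("w10.npz",W=p["W"],K=p["camera_matrix"])
a=t["color"][245:365,390:490,::-1];b=s["color"][275:395,240:320,::-1]
cv2.imwrite("pics/c14.png",np.hstack([cv2.resize(a,(450,540),interpolation=2),cv2.resize(b,(350,540),interpolation=2)]))
E
```

```text
time_s: 17.32
eef_pos: [0.4378, -0.2304, 0.3669]
eef_rot: [0.001, 0.732, 0.682, -0.0]
wrist_force: [0.8, -0.6, -0.4]
opening: 0.999
17.425 [ 0.4377 -0.2309  0.3663] [0.3973 0.5435 0.1611]
```

View pics/c14.png

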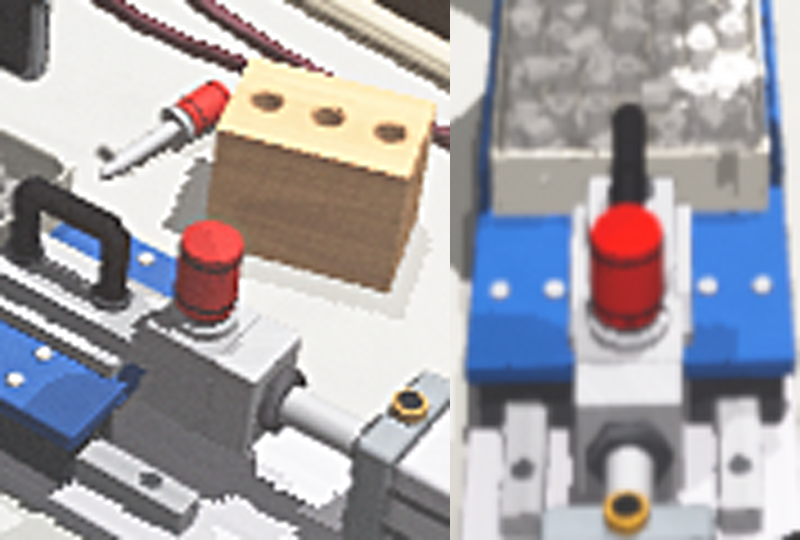

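View pics/w10.png

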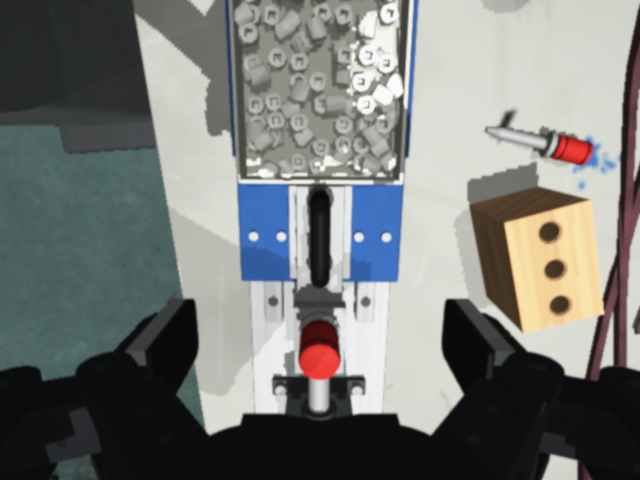

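```bash
python3 -m handwheel '[{"offset":[0,0,0.04],"spin":0,"grip":1},{"offset":[0,0,0.08],"spin":0,"grip":1},{"offset":[0,0,0.097],"spin":0,"grip":1},{"offset":[0,0,0.105],"spin":0,"grip":1},{"offset":[0,0,0.105],"spin":0,"grip":1},{"offset":[0,0,0.105],"spin":0,"grip":0.3},{"offset":[0,0,0.105],"spin":0,"grip":0},{"offset":[0,0,0.105],"spin":0,"grip":0},{"offset":[0,0,0.105],"spin":0,"grip":0},{"offset":[0,0,0.105],"spin":0,"grip":0},{"offset":[0,0,0.105],"spin":0,"grip":0},{"offset":[0,0,0.105],"spin":0,"grip":0}]'
python3 -m handwheel '[{"offset":[-0.005,0,0],"spin":0,"grip":0},{"offset":[-0.012,0,0],"spin":0,"grip":0},{"offset":[-0.019,0,0],"spin":0,"grip":0},{"offset":[-0.025,0,0],"spin":0,"grip":0},{"offset":[-0.025,0,0],"spin":0,"grip":0}]'
```

```text
time_s: 18.98
eef_pos: [0.4381, -0.2303, 0.2616]
eef_rot: [0.0, 0.732, 0.681, 0.0]
wrist_force: [1.6, 1.3, 4.4]
opening: 0.114
time_s: 19.6
eef_pos: [0.4362, -0.2553, 0.2616]
eef_rot: [0.0, 0.732, 0.681, 0.0]
wrist_force: [0.2, 2.7, 5.7]
opening: 0.119
```

```bash
for i in 1; do :; done; python3 -m handwheel '[{"offset":[-0.002,0,0],"spin":0,"grip":0},{"offset":[-0.004,0,0],"spin":0,"grip":0},{"offset":[-0.004,0,0],"spin":0,"grip":0}]'; python3 -m handwheel '[{"offset":[-0.0015,0,0],"spin":0,"grip":0},{"offset":[-0.003,0,0],"spin":0,"grip":0},{"offset":[-0.003,0,0],"spin":0,"grip":0}]'
```

```text
time_s: 19.98
eef_pos: [0.4359, -0.2588, 0.2616]
eef_rot: [-0.0, 0.732, 0.681, 0.0]
wrist_force: [0.9, 4.1, 7.0]
opening: 0.113
time_s: 20.35
eef_pos: [0.4357, -0.2617, 0.2616]
eef_rot: [-0.0, 0.732, 0.681, 0.0]
wrist_force: [0.6, 5.1, 7.4]
opening: 0.118
```

```bash
python3 -m handwheel '[{"offset":[-0.0015,0,0],"spin":0,"grip":0},{"offset":[-0.003,0,0],"spin":0,"grip":0},{"offset":[-0.003,0,0],"spin":0,"grip":0}]'; python3 -m handwheel '[{"offset":[-0.001,0,0],"spin":0,"grip":0},{"offset":[-0.002,0,0],"spin":0,"grip":0},{"offset":[-0.002,0,0],"spin":0,"grip":0}]'
```

```text
time_s: 20.72
eef_pos: [0.4357, -0.2632, 0.2615]
eef_rot: [-0.002, 0.732, 0.681, 0.002]
wrist_force: [2.3, 13.7, 13.5]
opening: 0.112
time_s: 21.1
eef_pos: [0.4356, -0.2638, 0.2615]
eef_rot: [-0.003, 0.732, 0.681, 0.003]
wrist_force: [2.6, 21.9, 17.0]
opening: 0.118
```

```bash
python3 -m handwheel '[{"offset":[-0.001,0,0],"spin":0,"grip":0},{"offset":[-0.002,0,0],"spin":0,"grip":0},{"offset":[-0.002,0,0],"spin":0,"grip":0}]'
python3 - <<'E'
from h import *
np.set_printoptions(precision=4,suppress=True)
o,s=grab("s11","side");o,t=grab("t11","scene");print(o["time_s"],o["eef_pos"],o["wrist_force"])
a=t["color"][245:365,400:500,::-1];b=s["color"][290:410,240:320,::-1]
cv2.imwrite("pics/c15.png",np.hstack([cv2.resize(a,(450,540),interpolation=2),cv2.resize(b,(350,540),interpolation=2)]))
E
```

```text
time_s: 21.48
eef_pos: [0.4357, -0.2644, 0.2614]
eef_rot: [-0.005, 0.732, 0.681, 0.004]
wrist_force: [4.3, 28.5, 21.7]
opening: 0.119
21.525 [ 0.4357 -0.2644  0.2614] [ 4.1674 28.5018 22.6166]
```

View pics/c15.png

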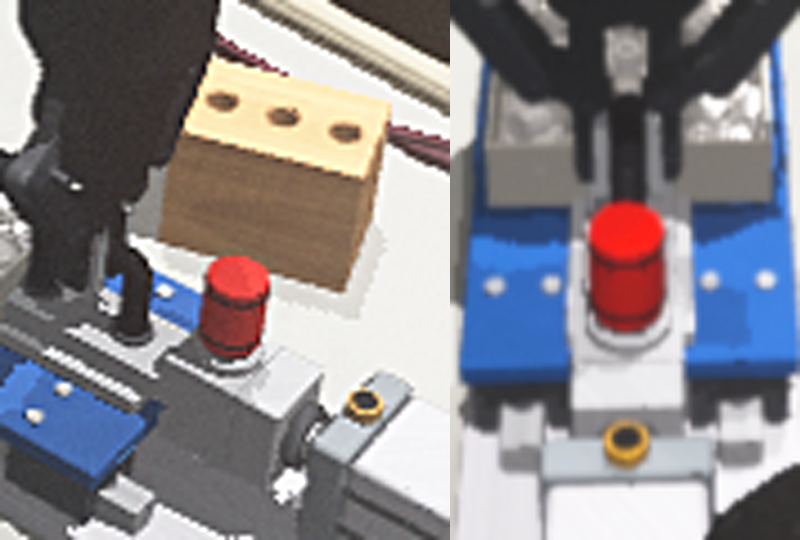

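```bash
python3 -m handwheel '[{"offset":[0.003,0,0],"spin":0,"grip":0},{"offset":[0.003,0,0],"spin":0,"grip":0.4},{"offset":[0.004,0,0],"spin":0,"grip":1},{"offset":[0.004,0,0],"spin":0,"grip":1},{"offset":[0.004,0,0],"spin":0,"grip":1},{"offset":[0.004,0,0],"spin":0,"grip":1},{"offset":[0.004,0,-0.03],"spin":0,"grip":1},{"offset":[0.004,0,-0.08],"spin":0,"grip":1},{"offset":[-0.04,0,-0.12],"spin":0,"grip":1},{"offset":[-0.07,0,-0.12],"spin":0,"grip":1},{"offset":[-0.07,0,-0.12],"spin":0,"grip":1},{"offset":[-0.07,0,-0.12],"spin":0,"grip":1}]'
python3 - <<'E'
from h import *
np.set_printoptions(precision=4,suppress=True)
o,p=grab("w12","wrist");o,s=grab("s12","side");o,t=grab("t12","scene");print(o["time_s"],o["eef_pos"],o["wrist_force"])
E
```

```text
time_s: 23.08
eef_pos: [0.4298, -0.3384, 0.3804]
eef_rot: [-0.001, 0.732, 0.681, 0.0]
wrist_force: [-0.4, 0.8, -0.4]
opening: 0.995
23.175 [ 0.43   -0.338   0.3805] [-0.3308  0.7647 -0.3718]
```

View pics/w12.png

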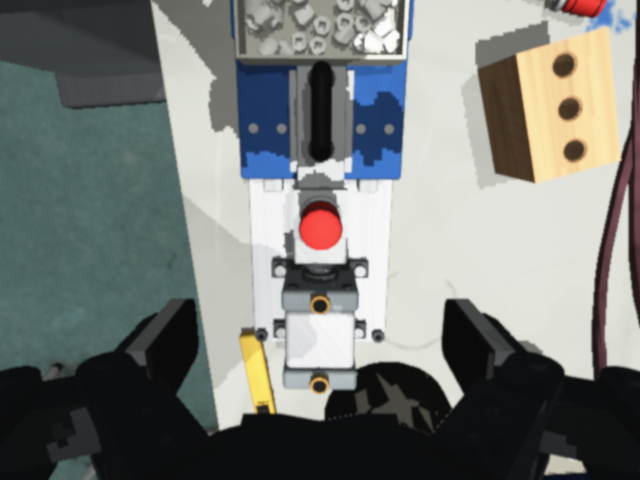

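View pics/t12.png

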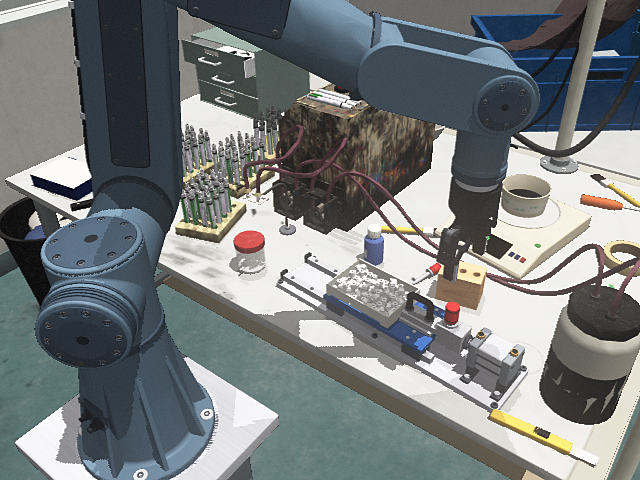

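View pics/s12.png

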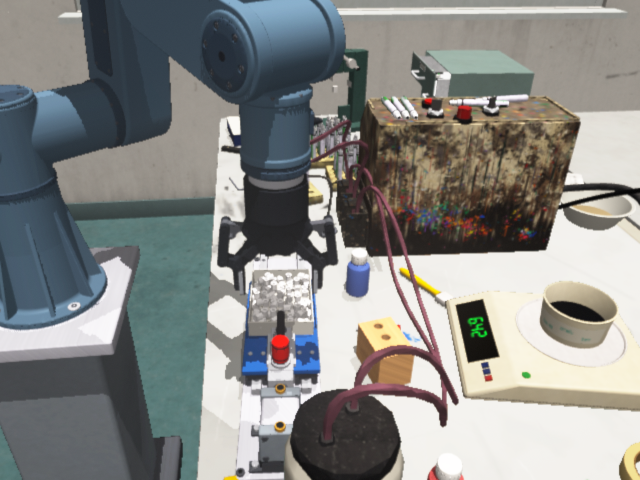

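```bash
python3 - <<'E'
from h import *
np.set_printoptions(precision=4,suppress=True)
o,p=grab("w13","wrist")
y=atz(p,(320.5,229),.127)
for uv in [(252,341),(387,341)]:
    e=atz(p,uv,.012);print(e,np.linalg.norm((y-e)[:2]),(y-e)@np.array([.072,.997,0]))
print(y)
z=np.load("w10.npz");q=dict(W=z["W"],camera_matrix=z["K"]);print(atz(q,(320,361),.127))
im=p["color"][180:360,230:410,::-1];cv2.imwrite("pics/c16.png",cv2.resize(im,(600,600),interpolation=2))
t=cv2.imread("pics/t12.png")[290:410,420:540];cv2.imwrite("pics/c17.png",cv2.resize(t,(600,600),interpolation=2))
E
```

```text
[ 0.3588 -0.4561  0.012 ] 0.1478422426310413 0.1338980067709698
[ 0.4826 -0.4648  0.012 ] 0.14721727926757117 0.1336920746574574
[ 0.4309 -0.327   0.127 ]
[ 0.4334 -0.2948  0.127 ]
```

View pics/c16.png

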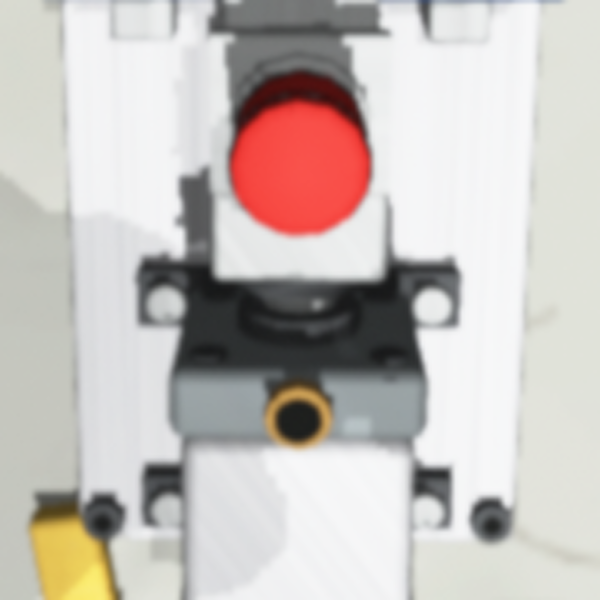

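View pics/c17.png

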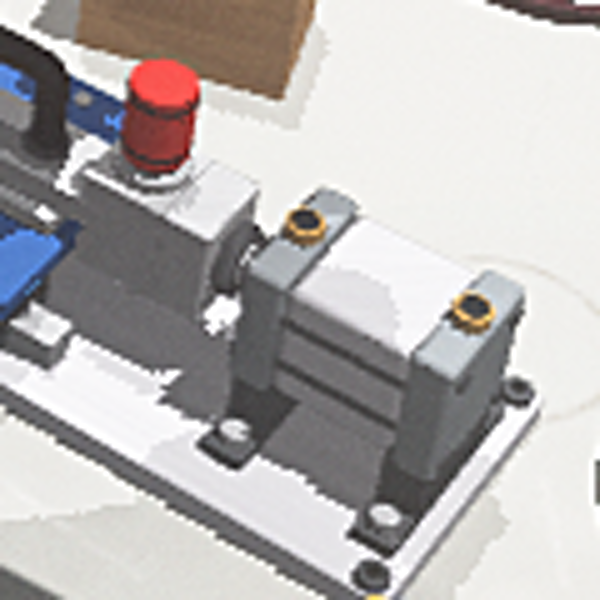

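```bash
python3 -c "
from bench import ctrl
print(ctrl.get_obs()['time_s']); print(ctrl.hand_in())"
```

```text
23.275
the job is handed in; nothing more can be done
None
```

The carriage is pinned to the cylinder yoke, pushed in to the stop and released, and I handed the job in at 23.3 s with the gripper clear. No verdict was reported.

- **Alignment:** I slid the carriage 75 mm by its handle. Seen straight down, the yoke and tongue holes were concentric.
- **Pin:** I took the larger red pin from the wooden stand and lowered it through yoke and tongue until it stopped against about 25 N. The pictures show its collar sitting on the yoke.
- **Rod:** I pushed the coupled carriage about 33 mm until it stopped hard, with about 28 N of resistance along the slide, then let go. The rod end sits against the cylinder cap. The pin is about 134 mm from the end of the base plate, where 135 mm was expected, which is within the camera error.
- **Bystanders:** The last pictures show the ink bottle and jar where they started and the markers undisturbed. The second pin is also untouched.

Some checks were slightly off:
- **Hole positions:** the trained networks placed the yoke hole 2 to 5 mm away from where I saw it, so I used my own readings.
- **Pin in the grip:** some views suggested it sat up to 2 mm off or slightly tilted. It went in with no more than about 5 N of force.

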